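# Stack blanks crosswise on the drying slide and hold it out at its mark

### The arm

A 7-joint arm with a two-finger parallel gripper is mounted at the origin on the work surface. World frame = base frame: x ahead of the robot, y to its left, z up, the work surface at z = 0. Lengths are in m, angles in rad, forces in N, time in s.
With the tool pointing down it reaches from about 0.4 to 0.85 m from the base axis. Payload 10.4 kg.
Tool frame: the origin (TCP) lies at the very end of the fingers, on their centre line; the grasp point (between the pads) lies 19 mm behind it; x points along the fingers, z is the direction in which the jaws open and shut, and the axes are right-handed (so a half turn about x gives the same grasp; the last joint's range is limited). The gripper opens to 87 mm and grips with 3 to 60 N. Pads are 19 mm wide; open, the fingers measure 117 mm over their backs; the gripper's body (75 mm by 190 mm) begins 51 mm behind the grasp point.
Start: joints at [-1.164, 0.332, -0.065, 1.46, 0.022, 1.35, -0.088], TCP at [0.26, 0.568, 0.223] pointing down, gripper open.
Joint ranges: [-2.6, 2.6], [-0.5, 2.12], [-1.47, 1.34], [0.16, 2.42], [-1.27, 4.41], [0.06, 2.06], [-2.6, 2.6]. Speed limits (rad/s): [2.22, 2.22, 2.79, 2.79, 3.14, 3.14, 3.14].

### API

Orientations are given as [roll, pitch, yaw] about the fixed x, y, z axes, in that order (R = Rz(yaw) Ry(pitch) Rx(roll)).
In Python, from workcell import robot gives the robot as it stands. The module is installed in compiled form; this text tells all that it offers.
- The arm moves only by the tool servo_tool, never from a script. Its argument "series" is a list of rows, each a list of 3 entries, a list of its own where there are three numbers: the turn, a rotation vector about the tool's x, y, z in rad, then the shift along the tool's x, y, z in m, then the gripper's target within -1 to 1 (shut at 1, half-way at 0, fully open at -1). In form: [[[wx, wy, wz], [dx, dy, dz], grip], ...]. A call has 1 to 5 rows; each row is the pose to reach, as a shift and turn from the pose commanded when the call began, along the tool's axes at that moment; what a row does not reach only later rows make up. A row lasts 1/12 s, in which the tool goes at most 41.7 mm and 7.16 degrees, less where a joint would pass 70% of its speed; a pose out of reach is approached as far as the arm can. A call with a gripper value outside its range is refused whole. The fingers move at their own pace and stop on an object; "newtons" is the grip in N (left out, the last holds). Time passes only in rows, so rows that repeat a pose let the fingers close. It gives the time, the measured TCP pose, the force and the opening at its end, in the units of the state.
- robot.sense(): the state, without advancing time (a new reading comes with each control period).
- robot.camera(name): name is "scene" or "top"; returns (picture, depth): 480x640x3 uint8, red, green, blue; 480x640 float32, m along the optical axis (not along the pixel's ray), 0 where there is no reading.
- robot.camera_info(name): a dict with "intrinsics" (3x3 intrinsics, pixels), "world_to_cam" (4x4, takes a point from world to camera coordinates). Camera axes: x right, y up, looking along -z (the intrinsics and any distortion apply to the point x, -y, -z); pixel columns grow to the right and rows downward; lengths in m; the calibration is good to about 2 mm. A picture is of the moment at which its call begins. camera_info takes no time and is no camera call.
- robot.close_job(): hands the job in, once; it reports no verdict.
The state is a dict: "t": time; "qpos": joint angles; "qvel": joint speeds; "joint_efforts": joint torques, N m; "position": TCP position; "tcp_rot": TCP orientation; "ft_force": force on the tool from outside, world axes, zero at the start; "ft_torque": the same for the moment, N m; "opening": opening from 0.0 (shut) to 1.0 (fully open).
Only numpy, scipy, OpenCV 4.12 (cv2) and the standard library are available. Lean on these libraries where they do the work, as an engineer would, in place of code of your own. Each camera call takes 0.05 s, during which the arm holds its last target. There are 200 camera calls.

### The job

Lay the two loose wooden slats flat across the two already lying on the sprung drying slide, crosswise to them and centred over them, with an open air gap at least as wide as a slat between your two. Then, with the tower standing free on the slide, pull the slide out by its upright handle until its pointer is in line with the mark, and keep it there against the spring: finish while still holding the handle at the mark, with the tower still standing as laid. Leave the bottle, the jar and the cardboard box where they are.

Things in the scene. Friction and masses are not known exactly. Their poses are not given: they have to be found in the camera images.
- slat_a: loose dark wooden slat, 150 x 26 x 18 mm, about 45 g, lying flat on the table at the robot's right (-y); origin at the centre of its underside, x along its length, z up
- slat_b: the second loose slat, the same size and look, same axes; also flat on the table at the right; the two are interchangeable
- laid_a: slat of the same size already lying (loose) on the slide's deck, along the slide's direction of travel, about 45 mm to one side of the deck's centre; origin centre of underside, x along its length
- laid_b: the second slat lying on the deck, parallel to laid_a, about 45 mm to the other side of the centre (90 mm between their centre lines); origin centre of underside, x along its length
- deck (a point): centre of the top of the slide's square plywood deck (160 x 160 mm), 34 mm above the table; moves with the slide. Its x axis is level along the travel: the slide is pulled out along -x of this frame (which points roughly to the robot's right); y is level across, z up. The four slats' tower stands on this deck; tops of the first layer are 18 mm above it
- pull_handle (a point): upright round wooden handle on the slide's out end, 24 mm thick, 80 mm tall, standing 140 mm from the deck's centre in the pull direction (deck -x) with nothing within 40 mm of it above its foot; this point is the centre of its foot, 34 mm above the table; its top is 114 mm above the table; x along the travel as for the deck, z up; moves with the slide
- carriage (a joint): how far the slide is pulled out, m: 0 is home (in), at most 0.125. A spring draws it home: about 3 N at home plus 60 N per metre pulled (about 9 N at 0.10); let go, it runs back. It needs no unlocking
- pointer (a point): tip of the thin steel pointer plate (4 mm thick along the travel, its top 26 mm above the deck plate's underside) that stands out from the middle of the deck's side towards its -y; the tip lies 96 mm from the deck's centre, moves with the slide
- mark: small fixed dark steel flag, 4 mm thick along the travel, 20 mm wide, 40 mm tall, on the slide's base beside the pointer's path; origin at the centre of its foot; its x axis is parallel to the slide's travel. Where it stands along the travel varies (70 to 110 mm from the pointer's home). At the mark the pointer's tip faces it: the pointer's offset along the mark's x is 0
- glue_bottle: bystander: white plastic bottle, 48 mm thick, 120 mm tall, beyond the slide; origin centre of underside
- wax_jar: bystander: low amber glass jar, 64 mm wide, 55 mm tall, beyond the loose slats at the right; origin centre of underside
- offcut_box: bystander: open cardboard box of offcuts, 160 x 200 x 60 mm, at the robot's left; origin centre of underside
Mind the look-alikes: they are no part of the job. What is shaped like the laid_b but green or turquoise is not meant.

How it is judged:
On the way, in this order (a step that is already met when the one before it is completed fails the run):
1. the two loose slats lie free across the two on the deck, crosswise, with the slide still home (x of slat_a in the frame of deck between -0.066 and 0.066 m and y of slat_a in the frame of deck between -0.03 and 0.03 m and z of slat_a in the frame of deck between 0.013 and 0.023 m and angle between the x axis of each of slat_a, slat_b and the y axis of deck, either way round below 0.2 rad and angle between the z axis of each of slat_a, slat_b and the z axis of deck, either way round below 0.08 rad and contact force between each of the fingers, the arm and slat_a below 0.3 N and linear speed of each of slat_a, slat_b below 0.05 m/s and x of slat_b in the frame of deck between -0.066 and 0.066 m and y of slat_b in the frame of deck between -0.03 and 0.03 m and z of slat_b in the frame of deck between 0.013 and 0.023 m and contact force between each of the fingers, the arm and slat_b below 0.3 N and horizontal distance between slat_a and slat_b above 0.045 m and x of laid_a in the frame of deck between -0.02 and 0.02 m and y of laid_a in the frame of deck between 0.027 and 0.063 m and z of laid_a in the frame of deck between -0.004 and 0.005 m and angle between the x axis of each of laid_a, laid_b and the x axis of deck, either way round below 0.2 rad and contact force between each of the fingers, the arm and laid_a below 0.3 N and x of laid_b in the frame of deck between -0.02 and 0.02 m and y of laid_b in the frame of deck between -0.063 and -0.027 m and z of laid_b in the frame of deck between -0.004 and 0.005 m and contact force between each of the fingers, the arm and laid_b below 0.3 N and value of joint carriage below 0.015 m), for 0.3 s.
2. the slide is held by its handle with the pointer at the mark (x of pointer in the frame of mark between -0.007 and 0.007 m and contact force between the fingers and handle_grip above 1.5 N), for 0.2 s.
At the end, for the whole second after the job is handed in: Handle held in the fingers, slide still, pointer within 7 mm of the mark. New slats untouched, flat on the first layer, crosswise within 0.2 rad, centred within 30 mm, within 66 mm of the deck's centre along the travel, 45 mm or more apart; first two within 18 mm of their places (all of step 2 and x of slat_a in the frame of deck between -0.066 and 0.066 m and y of slat_a in the frame of deck between -0.03 and 0.03 m and z of slat_a in the frame of deck between 0.013 and 0.023 m and angle between the x axis of each of slat_a, slat_b and the y axis of deck, either way round below 0.2 rad and angle between the z axis of each of slat_a, slat_b and the z axis of deck, either way round below 0.08 rad and contact force between each of the fingers, the arm and slat_a below 0.3 N and linear speed of each of slat_a, slat_b below 0.05 m/s and x of slat_b in the frame of deck between -0.066 and 0.066 m and y of slat_b in the frame of deck between -0.03 and 0.03 m and z of slat_b in the frame of deck between 0.013 and 0.023 m and contact force between each of the fingers, the arm and slat_b below 0.3 N and horizontal distance between slat_a and slat_b above 0.045 m and x of laid_a in the frame of deck between -0.02 and 0.02 m and y of laid_a in the frame of deck between 0.027 and 0.063 m and z of laid_a in the frame of deck between -0.004 and 0.005 m and angle between the x axis of each of laid_a, laid_b and the x axis of deck, either way round below 0.2 rad and contact force between each of the fingers, the arm and laid_a below 0.3 N and x of laid_b in the frame of deck between -0.02 and 0.02 m and y of laid_b in the frame of deck between -0.063 and -0.027 m and z of laid_b in the frame of deck between -0.004 and 0.005 m and contact force between each of the fingers, the arm and laid_b below 0.3 N and velocity of joint carriage between -0.02 and 0.02 m/s); the arm keeps its last pose, push and grip.
It fails at once if the bottle is shifted by more than 30 mm or tipped over (distance of glue_bottle from where it was at the start of the episode above 0.03 m or angle between glue_bottle's own z axis and vertical above 0.5 rad).
It fails at once if the jar is shifted by more than 30 mm or tipped over (distance of wax_jar from where it was at the start of the episode above 0.03 m or angle between wax_jar's own z axis and vertical above 0.5 rad).
It fails at once if the cardboard box is shifted by more than 30 mm or tipped over (distance of offcut_box from where it was at the start of the episode above 0.03 m or angle between offcut_box's own z axis and vertical above 0.5 rad).
It also fails if it takes over 72 s, if anything falls off the work surface, if the arm or the gripper's body presses on something with over 40 N, if the wrist force passes 120 N, or if a joint passes its speed limit or range.

## Working session

There is one attempt and no reset: what is moved stays moved. The work goes in short steps, Python scripts to look and compute and a tool call to move; the robot and the scene stay as the last step left them, time stands still between calls to the robot, and variables do not carry over. Pictures are saved under pics/ and viewed, about 8 in all and at most 12, crops included, and the job is handed in when it is done.

Besides the shell and the picture viewer there is one more tool, called after ">>>" by a JSON object that holds its "fn" and its "kwargs". servo_tool: Moves the arm, as the interface text tells. Its arguments: {"type":"object","properties":{"series":{"type":"array","items":{"type":"array"}},"newtons":{"type":"number"}},"required":["series"]}

```bash
mkdir -p pics; python3 - <<'E'
from workcell import robot
import cv2,numpy as np
s=robot.sense();print({k:np.round(v,3).tolist() for k,v in s.items()})
for n in("scene","top"):
    p,d=robot.camera(n);i=robot.camera_info(n);np.savez("pics/%s0.npz"%n,p=p,d=d,K=i["intrinsics"],T=i["world_to_cam"])
    cv2.imwrite("pics/%s0.png"%n,p[:,:,::-1]);print(n,i)
E
```

```text
{'t': 0.0, 'qpos': [-1.164, 0.333, -0.065, 1.461, 0.022, 1.35, -0.089], 'qvel': [0.001, 0.001, 0.001, 0.001, -0.003, -0.0, -0.0], 'joint_efforts': [-0.001, -62.325, 0.024, -38.991, -0.061, 0.039, 0.0], 'position': [0.26, 0.568, 0.222], 'tcp_rot': [-3.109, 1.569, -1.968], 'ft_force': [0.346, 0.15, 0.126], 'ft_torque': [-0.041, 0.047, -0.05], 'opening': 1.002}
scene {'intrinsics': array([[507.47409071,   0.        , 321.38079056],
       [  0.        , 507.47409071, 244.82682229],
       [  0.        ,   0.        ,   1.        ]]), 'world_to_cam': array([[ 0.72983757,  0.6831496 ,  0.0253721 , -0.41453417],
       [-0.37749473,  0.37179539,  0.84809546,  0.12306514],
       [ 0.56994284, -0.62854977,  0.52923562, -1.59150819],
       [ 0.        ,  0.        ,  0.        ,  1.        ]])}
top {'intrinsics': array([[453.42252233,   0.        , 317.60662773],
       [  0.        , 453.42252233, 248.37857624],
       [  0.        ,   0.        ,   1.        ]]), 'world_to_cam': array([[ 0.02553909, -0.99967126, -0.00226571,  0.02252937],
       [ 0.99125803,  0.02503056,  0.12954146, -0.51597568],
       [-0.12944216, -0.00555428,  0.99157142, -0.96808321],
       [ 0.        ,  0.        ,  0.        ,  1.        ]])}
```

View pics/top0.png

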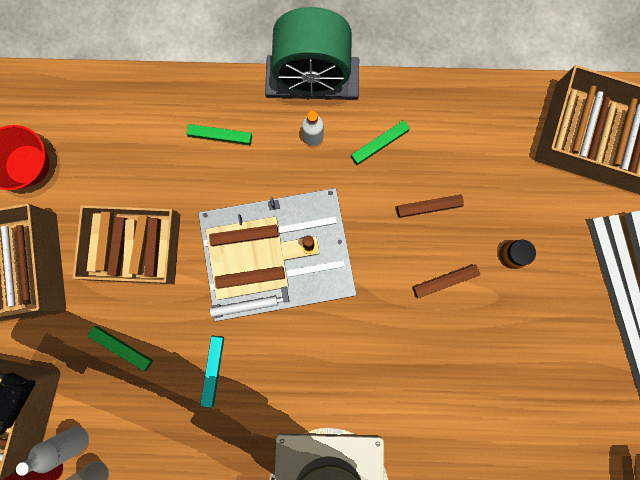

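View pics/scene0.png

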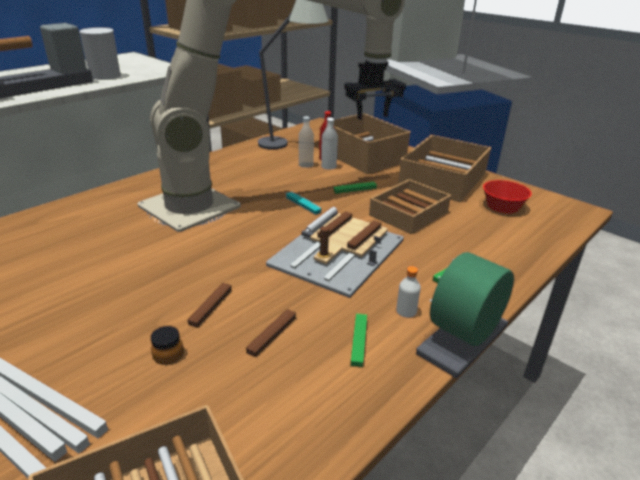

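Top view candidates for the loose slats: brown at (430,206) and (446,281). These are not wanted: the brown pair on the deck at (244,236) and (250,277), green at (219,134), (381,142) and (120,348), turquoise at (212,371), and the offcuts in the boxes. I choose the two loose brown ones. The handle is at (308,243), the pointer at about (240,218) and the mark at about (273,204).

```bash
cat > h.py <<'E'
import cv2,numpy as np
from workcell import robot
from scipy.spatial.transform import Rotation as R
def snap(n,tag):
    p,d=robot.camera(n);i=robot.camera_info(n)
    np.savez("pics/%s%s.npz"%(n,tag),p=p,d=d,K=i["intrinsics"],T=i["world_to_cam"]);return load(n,tag)
def load(n,tag):
    z=np.load("pics/%s%s.npz"%(n,tag));return z["p"],z["d"],z["K"],z["T"]
def cloud(d,K,T):
    v,u=np.mgrid[:480,:640];c=np.stack([(u-K[0,2])/K[0,0]*d,-(v-K[1,2])/K[1,1]*d,-d],-1)
    return (c-T[:3,3])@T[:3,:3]
def ray(uv,z,K,T):
    uv=np.atleast_2d(uv).astype(float)
    r=np.c_[(uv[:,0]-K[0,2])/K[0,0],-(uv[:,1]-K[1,2])/K[1,1],-np.ones(len(uv))]@T[:3,:3]
    o=-T[:3,:3].T@T[:3,3];return o+r*((z-o[2])/r[:,2])[:,None]
def proj(P,K,T):
    c=np.atleast_2d(P)@T[:3,:3].T+T[:3,3];return np.c_[K[0,0]*c[:,0]/-c[:,2]+K[0,2],K[1,1]*-c[:,1]/-c[:,2]+K[1,2]]
def brown(p):
    h=cv2.cvtColor(p,cv2.COLOR_RGB2HSV).astype(int)
    return ((h[...,0]<14)&(h[...,1]>90)&(h[...,2]<150)&(h[...,2]>30)).astype(np.uint8)
def slats(p,K,T,box,z,amin=150):
    x0,y0,x1,y1=box;m=np.zeros((480,640),np.uint8);m[y0:y1,x0:x1]=brown(p)[y0:y1,x0:x1]
    out=[]
    for c in cv2.findContours(m,cv2.RETR_EXTERNAL,cv2.CHAIN_APPROX_NONE)[0]:
        if cv2.contourArea(c)<amin: continue
        q=ray(c[:,0],z,K,T)[:,:2].astype(np.float32);r=cv2.minAreaRect(q*1000)
        b=cv2.boxPoints(r);e=[b[1]-b[0],b[2]-b[1]];e=max(e,key=np.linalg.norm)
        out.append((np.array(r[0])/1000,sorted(r[1]),np.arctan2(e[1],e[0])%np.pi,c[:,0].mean(0)))
    return out
E
cat > a.py <<'E'
from h import *
p,d,K,T=load("top","0");P=cloud(d,K,T)
for b,z in(((380,180,500,310),.018),((195,215,290,300),.052)):
    for s in slats(p,K,T,b,z):print("rect xy",s[0].round(4),"size mm",np.round(s[1],1),"ang",round(s[2],3),"px",s[3].round())
for (u,v) in((430,206),(446,281),(244,236),(250,277),(308,240),(273,203),(240,219),(260,255),(220,200)):print((u,v),p[v,u],P[v,u].round(4))
c=p[180:330,190:370];cv2.imwrite("pics/crop.png",cv2.resize(c[:,:,::-1],None,fx=4.4,fy=4,interpolation=cv2.INTER_CUBIC)[:600,:800])
E
python3 a.py
```

```text
rect xy [ 0.4525 -0.2498] size mm [ 29.3 156. ] ang 1.947 px [445. 281.]
rect xy [ 0.6211 -0.2157] size mm [ 29.2 155.1] ang 1.773 px [428. 206.]
rect xy [0.4475 0.1807] size mm [ 25.9 148.4] ang 1.749 px [249. 277.]
rect xy [0.5386 0.1976] size mm [ 26.3 148.9] ang 1.74 px [243. 235.]
(430, 206) [139  77  42] [ 0.6201 -0.2163  0.0205]
(446, 281) [144  76  42] [ 0.4516 -0.2522  0.0149]
(244, 236) [136  72  38] [0.5361 0.1966 0.0509]
(250, 277) [148  79  45] [0.4471 0.1794 0.0514]
(308, 240) [140  79  43] [0.5212 0.0551 0.1153]
(273, 203) [63 66 68] [0.6101 0.1357 0.0556]
(240, 219) [51 54 56] [0.5749 0.2084 0.0439]
(260, 255) [248 228 162] [0.4973 0.1622 0.034 ]
(220, 200) [198 128  61] [0.6265 0.2644 0.0017]
```

View pics/crop.png

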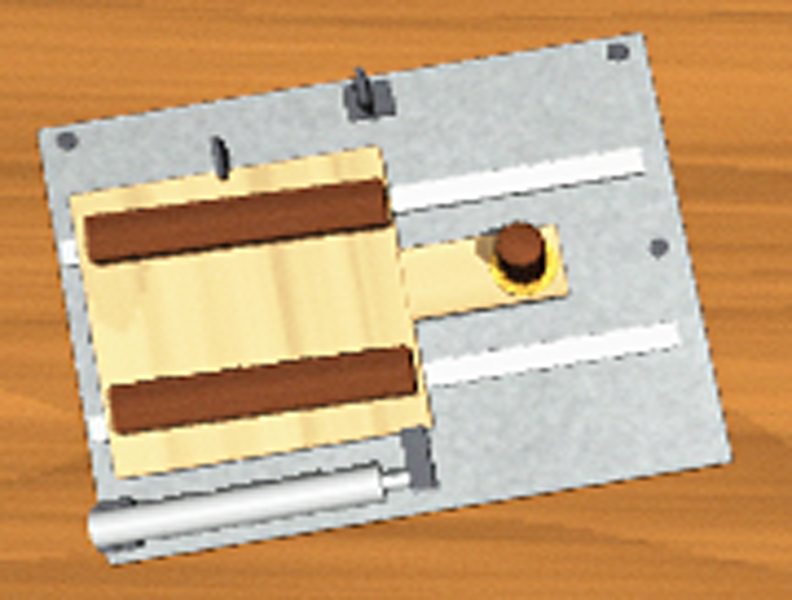

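The crop shows the deck with the two laid slats, the handle at top-view px (308,243), the pointer at px (240,215) and the mark at px (273,203). The sizes and heights agree with the description: deck centre is about (0.493, 0.189), and the handle lies 0.14 m along -x.

```bash
cat > plan.py <<'E'
import sys;from h import *
def plan(x,y,z,yaw):
    s=robot.sense();p=np.array(s["position"]);M=R.from_euler("xyz",s["tcp_rot"]).as_matrix()
    cy=np.arctan2(M[1,2],M[0,2]);print("t",round(s["t"],2),"p",p.round(4),"jaw",round(cy,3),"q1,q7",np.round([s["qpos"][0],s["qpos"][6]],2),"open",round(s["opening"],3),"F",np.round(s["ft_force"],1))
    yaw=cy+((yaw-cy+np.pi/2)%np.pi-np.pi/2)
    print("yaw target",round(yaw,3))
    Z=np.array([np.cos(yaw),np.sin(yaw),0]);X=np.array([0,0,-1.]);G=np.c_[X,np.cross(Z,X),Z]
    g=np.array([x,y,z]);w=R.from_matrix(M.T@G).as_rotvec()
    n=int(max(1,np.ceil(np.linalg.norm(g-p)/.19),np.ceil(np.linalg.norm(w)/.56)))
    for k in range(n):
        q=p+(g-p)/(n-k);f=R.from_matrix(M.T@G).as_rotvec()/(n-k)
        d=np.round(M.T@(q-p),3);f=np.round(f,2 if k<n-1 else 3)
        print(f.tolist(),d.tolist());p=p+M@d;M=M@R.from_rotvec(f).as_matrix()
if __name__=="__main__":plan(*map(float,sys.argv[1:5]))
E
python3 plan.py .621 -.216 .13 .202
```

```text
t 0.1 p [0.2603 0.5678 0.2218] jaw 1.141 q1,q7 [-1.16 -0.09] open 1.0 F [-0.8 -0.   0.5]
yaw target 0.202
[0.19, -0.0, 0.0] [0.019, -0.131, -0.112]
[0.19, -0.0, 0.0] [0.018, -0.15, -0.086]
[0.19, -0.0, 0.0] [0.019, -0.163, -0.056]
[0.18, -0.0, 0.0] [0.018, -0.171, -0.024]
[0.189, -0.001, 0.001] [0.019, -0.172, 0.007]
```

>>> {"fn": "servo_tool", "kwargs": {"series": [[[0.19,0,0],[0.019,-0.131,-0.112],-1],[[0.19,0,0],[0.019,-0.131,-0.112],-1],[[0.19,0,0],[0.019,-0.131,-0.112],-1],[[0.19,0,0],[0.019,-0.131,-0.112],-1],[[0.19,0,0],[0.019,-0.131,-0.112],-1]], "newtons": 30}}

```text
t: 0.52
position: [0.3368, 0.4049, 0.2028]
tcp_rot: [-2.327, 1.568, -1.384]
ft_force: [1.6, 0.0, -0.9]
opening: 0.997
```

>>> {"fn": "servo_tool", "kwargs": {"series": [[[0.19,0,0],[0.018,-0.15,-0.086],-1],[[0.19,0,0],[0.018,-0.15,-0.086],-1],[[0.19,0,0],[0.018,-0.15,-0.086],-1],[[0.19,0,0],[0.018,-0.15,-0.086],-1],[[0.19,0,0],[0.018,-0.15,-0.086],-1]]}}

```text
t: 0.93
position: [0.4076, 0.2478, 0.1849]
tcp_rot: [-2.34, 1.569, -1.587]
ft_force: [0.2, 0.5, 0.5]
opening: 0.999
```

>>> {"fn": "servo_tool", "kwargs": {"series": [[[0.19,0,0],[0.019,-0.163,-0.056],-1],[[0.19,0,0],[0.019,-0.163,-0.056],-1],[[0.19,0,0],[0.019,-0.163,-0.056],-1],[[0.19,0,0],[0.019,-0.163,-0.056],-1],[[0.19,0,0],[0.019,-0.163,-0.056],-1]]}}

```text
t: 1.35
position: [0.4786, 0.091, 0.166]
tcp_rot: [-2.047, 1.568, -1.483]
ft_force: [0.3, -0.4, -1.1]
opening: 1.001
```

>>> {"fn": "servo_tool", "kwargs": {"series": [[[0.18,0,0],[0.018,-0.171,-0.024],-1],[[0.18,0,0],[0.018,-0.171,-0.024],-1],[[0.18,0,0],[0.018,-0.171,-0.024],-1],[[0.18,0,0],[0.018,-0.171,-0.024],-1],[[0.18,0,0],[0.018,-0.171,-0.024],-1]]}}

```text
t: 1.77
position: [0.55, -0.0659, 0.148]
tcp_rot: [-1.933, 1.567, -1.549]
ft_force: [-0.9, -0.2, 1.4]
opening: 0.998
```

>>> {"fn": "servo_tool", "kwargs": {"series": [[[0.19,0,0],[0.019,-0.172,0.007],-1],[[0.19,0,0],[0.019,-0.172,0.007],-1],[[0.19,0,0],[0.019,-0.172,0.007],-1],[[0.19,0,0],[0.019,-0.172,0.007],-1],[[0.19,0,0],[0.019,-0.172,0.007],-1]]}}

```text
t: 2.18
position: [0.6208, -0.2222, 0.1278]
tcp_rot: [-2.28, 1.566, -2.085]
ft_force: [-0.5, -1.0, 0.4]
opening: 0.999
```

```bash
python3 plan.py .621 -.2157 .005 .202
```

```text
t 2.18 p [ 0.6208 -0.2222  0.1278] jaw 0.195 q1,q7 [-0.15  0.67] open 0.999 F [-0.5 -1.   0.4]
yaw target 0.202
[-0.007, -0.003, 0.003] [0.123, 0.007, 0.002]
```

>>> {"fn": "servo_tool", "kwargs": {"series": [[[0,0,0],[0.04,0.007,0.002],-1],[[-0.007,-0.003,0.003],[0.08,0.007,0.002],-1],[[-0.007,-0.003,0.003],[0.105,0.007,0.002],-1],[[-0.007,-0.003,0.003],[0.122,0.007,0.002],-1],[[-0.007,-0.003,0.003],[0.122,0.007,0.002],-1]]}}

```text
t: 2.6
position: [0.6191, -0.2063, 0.0029]
tcp_rot: [2.074, 1.564, 2.283]
ft_force: [-0.8, 0.9, -0.2]
opening: 0.998
```

>>> {"fn": "servo_tool", "kwargs": {"series": [[[0,0,0],[0,0,0],1],[[0,0,0],[0,0,0],1],[[0,0,0],[0,0,0],1],[[0,0,0],[0,0,0],1],[[0,0,0],[0,0,0],1]]}}

```text
t: 3.02
position: [0.6223, -0.208, 0.0087]
tcp_rot: [0.49, 1.565, 0.698]
ft_force: [-0.3, 0.4, 0.5]
opening: 0.705
```

>>> {"fn": "servo_tool", "kwargs": {"series": [[[0,0,0],[0,0,0],1],[[0,0,0],[0,0,0],1],[[0,0,0],[-0.03,0,0],1],[[0,0,0],[-0.065,0,0],1],[[0,0,0],[-0.1,0,0],1]]}}

```text
t: 3.43
position: [0.6207, -0.2082, 0.1082]
tcp_rot: [1.188, 1.567, 1.396]
ft_force: [1.2, -0.4, 0.9]
opening: 0.326
```

```bash
cat > t.py <<'E'
# deck frame
import numpy as np
C=np.array([.493,.189]);a=1.745;X=np.array([np.cos(a),np.sin(a)])
for x in(.05,-.035,-.14):print(x,(C+x*X).round(4))
E
python3 t.py; python3 plan.py .4844 .2382 .13 1.745
```

```text
0.05 [0.4843 0.2382]
-0.035 [0.4991 0.1545]
-0.14 [0.5173 0.0511]
t 3.43 p [ 0.6207 -0.2082  0.1082] jaw 0.208 q1,q7 [-0.16  0.67] open 0.326 F [ 1.2 -0.4  0.9]
yaw target 1.745
[-0.51, 0.0, -0.0] [-0.007, 0.155, -0.014]
[-0.51, 0.0, -0.0] [-0.007, 0.142, 0.064]
[-0.517, 0.004, 0.0] [-0.006, 0.093, 0.125]
```

```bash
cat > v.py <<'E'
import sys;from h import *
n,tag,x0,y0,x1,y1,f=sys.argv[1:8];x0,y0,x1,y1=map(int,(x0,y0,x1,y1))
p,d,K,T=snap(n,tag);s=robot.sense();print(s["t"],s["position"],s["opening"],s["ft_force"])
cv2.imwrite("pics/v%s%s.png"%(n,tag),cv2.resize(p[y0:y1,x0:x1,::-1],None,fx=float(f),fy=float(f),interpolation=cv2.INTER_CUBIC))
E
python3 v.py scene 1 180 200 380 350 4
```

```text
3.4833 [ 0.62424378 -0.20985088  0.11655363] 0.2756986737451857 [ 2.99287187 -1.13040955  6.08499774]
```

View pics/vscene1.png

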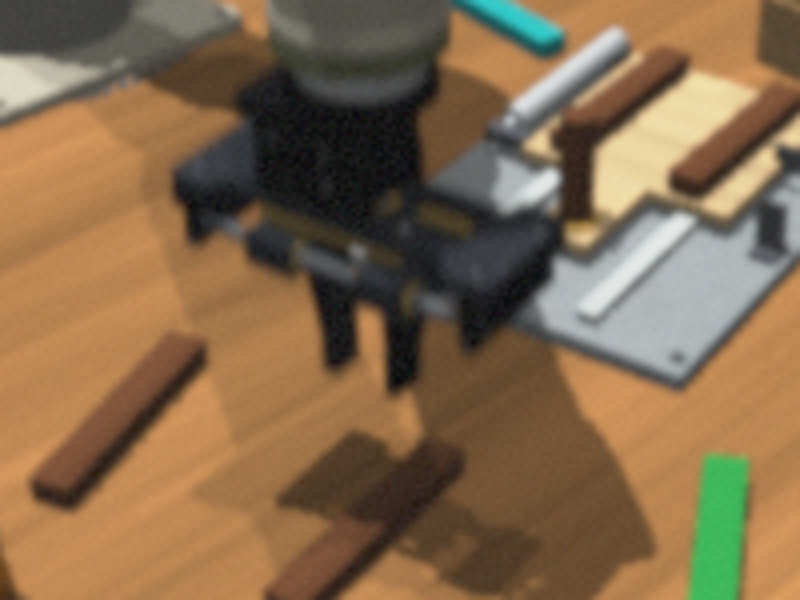

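The picture shows that the fingers had not fully closed and lifted empty. The slat is still lying below them, so I retry and give the fingers more closing time.

>>> {"fn": "servo_tool", "kwargs": {"series": [[[0,0,0],[0,0,0],-0.4],[[0,0,0],[0,0,0],-0.4],[[0,0,0],[0,0,0],-0.4],[[0,0,0],[0,0,0],-0.4]]}}

```text
t: 3.82
position: [0.6207, -0.2079, 0.1061]
tcp_rot: [1.335, 1.567, 1.543]
ft_force: [0.3, 0.5, -0.6]
opening: 0.495
```

```bash
python3 - <<'E'
from h import *
p,d,K,T=snap("top","1")
for s in slats(p,K,T,(380,180,500,310),.018):print("rect xy",s[0].round(4),"size mm",np.round(s[1],1),"ang",round(s[2],3),"px",s[3].round())
E
python3 plan.py .621 -.2157 .005 .202
```

```text
rect xy [ 0.6186 -0.1793] size mm [ 88.  121.6] ang 3.101 px [412. 206.]
t 3.87 p [ 0.6208 -0.208   0.1062] jaw 0.208 q1,q7 [-0.16  0.67] open 0.539 F [0.5 0.3 0.1]
yaw target 0.202
[0.006, 0.001, -0.004] [0.101, -0.008, -0.001]
```

>>> {"fn": "servo_tool", "kwargs": {"series": [[[0,0,0],[0.03,-0.008,-0.001],-0.4],[[0,0,0],[0.06,-0.008,-0.001],-0.4],[[0,0,0],[0.085,-0.008,-0.001],-0.4],[[0,0,0],[0.101,-0.008,-0.001],-0.4],[[0,0,0],[0.101,-0.008,-0.001],1]]}}

```text
t: 4.28
position: [0.6204, -0.2154, 0.0026]
tcp_rot: [1.872, 1.566, 2.079]
ft_force: [0.3, -0.0, 0.4]
opening: 0.668
```

>>> {"fn": "servo_tool", "kwargs": {"series": [[[0,0,0],[0,0,0],1],[[0,0,0],[0,0,0],1],[[0,0,0],[0,0,0],1],[[0,0,0],[0,0,0],1],[[0,0,0],[0,0,0],1]]}}

```text
t: 4.7
position: [0.6227, -0.216, 0.0073]
tcp_rot: [0.604, 1.566, 0.813]
ft_force: [0.6, 0.7, 0.0]
opening: 0.333
```

>>> {"fn": "servo_tool", "kwargs": {"series": [[[0,0,0],[0,0,0],1],[[0,0,0],[0,0,0],1],[[0,0,0],[0,0,0],1],[[0,0,0],[0,0,0],1],[[0,0,0],[0,0,0],1]]}}

```text
t: 5.12
position: [0.6227, -0.216, 0.0072]
tcp_rot: [0.651, 1.566, 0.859]
ft_force: [-0.8, 1.0, 6.0]
opening: 0.295
```

Gripped: opening 0.295 is about 26 mm. Now I lift.

>>> {"fn": "servo_tool", "kwargs": {"series": [[[0,0,0],[-0.03,0,0],1],[[0,0,0],[-0.065,0,0],1],[[0,0,0],[-0.1,0,0],1],[[0,0,0],[-0.13,0,0],1],[[0,0,0],[-0.13,0,0],1]]}}

```text
t: 5.53
position: [0.6247, -0.2179, 0.1433]
tcp_rot: [-0.078, 1.56, 0.129]
ft_force: [0.5, -0.7, -0.3]
opening: 0.295
```

```bash
python3 plan.py .4844 .2382 .14 1.745
```

```text
t 5.53 p [ 0.6247 -0.2179  0.1433] jaw 0.208 q1,q7 [-0.15  0.68] open 0.295 F [ 0.5 -0.7 -0.3]
yaw target 1.745
[-0.51, 0.0, 0.0] [0.001, 0.158, -0.014]
[-0.51, 0.0, 0.01] [0.001, 0.146, 0.065]
[-0.517, 0.007, 0.002] [0.002, 0.095, 0.127]
```

>>> {"fn": "servo_tool", "kwargs": {"series": [[[-0.1,0,0],[-0.01,0.04,-0.004],1],[[-0.22,0,0],[-0.01,0.08,-0.008],1],[[-0.34,0,0],[-0.01,0.12,-0.012],1],[[-0.46,0,0],[-0.01,0.158,-0.014],1],[[-0.51,0,0],[-0.01,0.158,-0.014],1]]}}

```text
t: 5.95
position: [0.5745, -0.0556, 0.1464]
tcp_rot: [0.71, 1.563, 1.445]
ft_force: [1.3, 1.0, -0.1]
opening: 0.296
```

>>> {"fn": "servo_tool", "kwargs": {"series": [[[-0.1,0,0],[0,0.036,0.016],1],[[-0.22,0,0],[0,0.07,0.033],1],[[-0.34,0,0],[0,0.108,0.048],1],[[-0.46,0,0],[0,0.146,0.065],1],[[-0.51,0,0],[0,0.146,0.065],1]]}}

```text
t: 6.37
position: [0.5258, 0.0971, 0.1469]
tcp_rot: [0.226, 1.564, 1.472]
ft_force: [-0.1, 1.6, -0.5]
opening: 0.292
```

>>> {"fn": "servo_tool", "kwargs": {"series": [[[-0.12,0,0],[0,0.024,0.032],1],[[-0.24,0,0],[0,0.048,0.064],1],[[-0.36,0,0],[0,0.072,0.096],1],[[-0.48,0.007,0.002],[0,0.095,0.127],1],[[-0.517,0.007,0.002],[0,0.095,0.127],1]]}}

```text
t: 6.78
position: [0.478, 0.2482, 0.1474]
tcp_rot: [1.528, 1.569, -2.993]
ft_force: [-0.9, 1.2, 0.2]
opening: 0.296
```

>>> {"fn": "servo_tool", "kwargs": {"series": [[[0,0,0],[0,0,0],1],[[0,0,0],[0,0,0],1],[[0,0,0],[0,0,0],1]]}}

```text
t: 7.03
position: [0.4822, 0.2381, 0.1476]
tcp_rot: [2.9, 1.567, -1.642]
ft_force: [0.8, 0.1, -0.6]
opening: 0.29
```

```bash
python3 plan.py .4844 .2382 .059 1.745; python3 v.py top 2 190 150 390 300 4; python3 v.py scene 2 240 140 440 290 4
```

```text
t 7.03 p [0.4822 0.2381 0.1476] jaw 1.742 q1,q7 [-0.68  1.22] open 0.29 F [ 0.8  0.1 -0.6]
yaw target 1.745
[-0.003, -0.004, -0.001] [0.089, -0.002, 0.0]
7.0833 [0.48227735 0.2380297  0.14764424] 0.29133326888865785 [-0.54161831 -0.28672644 -1.11032639]
7.1333 [0.48228573 0.23815272 0.14772947] 0.2922563409529579 [-0.31625715  0.24829105 -0.96569299]
```

View pics/vscene2.png

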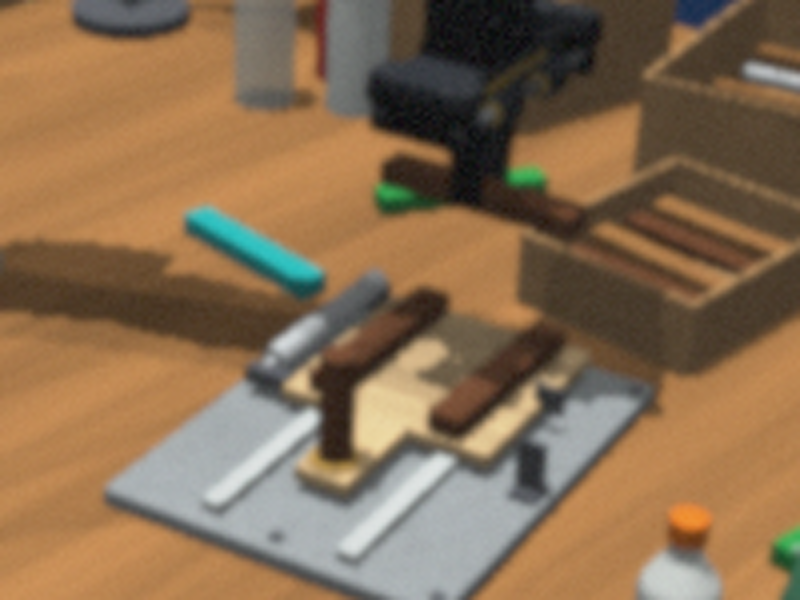

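The slat is held level and centred in the fingers at crop px (482,190). Both laid slats are in place. I lower it and release.

>>> {"fn": "servo_tool", "kwargs": {"series": [[[0,0,0],[0.03,-0.002,0],1],[[0,0,0],[0.055,-0.002,0],1],[[0,0,0],[0.072,-0.002,0],1],[[0,0,0],[0.082,-0.002,0],1],[[0,0,0],[0.087,-0.002,0],1]]}}

```text
t: 7.55
position: [0.4834, 0.2385, 0.0595]
tcp_rot: [2.583, 1.566, -1.957]
ft_force: [-0.8, -0.0, -0.4]
opening: 0.295
```

>>> {"fn": "servo_tool", "kwargs": {"series": [[[0,0,0],[0,0,0],1],[[0,0,0],[0,0,0],1],[[0,0,0],[0,0,0],1]]}}

```text
t: 7.8
position: [0.4845, 0.2399, 0.062]
tcp_rot: [-2.732, 1.568, -0.987]
ft_force: [-0.5, -1.1, -0.4]
opening: 0.293
```

>>> {"fn": "servo_tool", "kwargs": {"series": [[[0,0,0],[0.002,0,0],1],[[0,0,0],[0.002,0,0],1],[[0,0,0],[0.002,0,0],-0.3],[[0,0,0],[0.002,0,0],-0.3],[[0,0,0],[0.002,0,0],-0.3]]}}

```text
t: 8.22
position: [0.4838, 0.2396, 0.059]
tcp_rot: [2.965, 1.568, -1.574]
ft_force: [-0.2, -0.7, -0.0]
opening: 0.441
```

>>> {"fn": "servo_tool", "kwargs": {"series": [[[0,0,0],[0,0,0],-0.3],[[0,0,0],[0,0,0],-0.3],[[0,0,0],[-0.02,0,0],-0.3],[[0,0,0],[-0.05,0,0],-0.3],[[0,0,0],[-0.09,0,0],-0.3]]}}

```text
t: 8.63
position: [0.4822, 0.2389, 0.1476]
tcp_rot: [2.344, 1.564, -2.194]
ft_force: [0.8, 0.5, 0.7]
opening: 0.645
```

>>> {"fn": "servo_tool", "kwargs": {"series": [[[0,0,0],[-0.02,0,0],-0.3],[[0,0,0],[-0.02,0,0],-0.3],[[0,0,0],[-0.02,0,0],-0.3]]}}

```text
t: 8.88
position: [0.4844, 0.2403, 0.17]
tcp_rot: [-2.425, 1.568, -0.68]
ft_force: [-0.9, 0.3, -1.0]
opening: 0.648
```

```bash
python3 plan.py .4525 -.2498 .16 .376
```

```text
t 8.88 p [0.4844 0.2403 0.17  ] jaw 1.745 q1,q7 [-0.68  1.22] open 0.648 F [-0.9  0.3 -1. ]
yaw target 0.376
[0.46, -0.0, 0.0] [0.004, 0.039, -0.159]
[0.45, 0.0, 0.0] [0.003, -0.036, -0.16]
[0.459, 0.001, 0.002] [0.004, -0.102, -0.128]
```

>>> {"fn": "servo_tool", "kwargs": {"series": [[[0.12,0,0],[0,0.01,-0.04],-0.4],[[0.23,0,0],[0,0.02,-0.08],-0.4],[[0.34,0,0],[0,0.03,-0.12],-0.4],[[0.46,0,0],[0,0.039,-0.159],-0.4],[[0.46,0,0],[0,0.039,-0.159],-0.4]]}}

```text
t: 9.3
position: [0.472, 0.0683, 0.1682]
tcp_rot: [3.059, 1.565, -1.956]
ft_force: [0.4, -1.1, 1.1]
opening: 0.7
```

>>> {"fn": "servo_tool", "kwargs": {"series": [[[0.12,0,0],[0,-0.009,-0.04],-0.4],[[0.23,0,0],[0,-0.018,-0.08],-0.4],[[0.34,0,0],[0,-0.027,-0.12],-0.4],[[0.45,0,0],[0.003,-0.036,-0.16],-0.4],[[0.45,0,0],[0.003,-0.036,-0.16],-0.4]]}}

```text
t: 9.72
position: [0.4604, -0.0949, 0.1657]
tcp_rot: [-2.754, 1.565, -1.934]
ft_force: [-0.4, 0.1, -1.5]
opening: 0.699
```

>>> {"fn": "servo_tool", "kwargs": {"series": [[[0.12,0,0],[0,-0.025,-0.032],-0.4],[[0.23,0,0],[0,-0.05,-0.064],-0.4],[[0.34,0,0],[0,-0.076,-0.096],-0.4],[[0.459,0,0],[0.004,-0.102,-0.128],-0.4],[[0.459,0,0],[0.004,-0.102,-0.128],-0.4]]}}

```text
t: 10.13
position: [0.4492, -0.258, 0.1622]
tcp_rot: [-2.28, 1.564, -1.92]
ft_force: [-1.3, -0.9, 0.4]
opening: 0.701
```

>>> {"fn": "servo_tool", "kwargs": {"series": [[[0,0,0],[0.03,0,0],-0.4],[[0,0,0],[0.06,0,0],-0.4],[[0,0,0],[0.06,0,0],-0.4],[[0,0,0],[0.06,0,0],-0.4]]}}

```text
t: 10.47
position: [0.4506, -0.2501, 0.102]
tcp_rot: [-3.033, 1.565, -2.656]
ft_force: [0.3, -0.2, -0.0]
opening: 0.704
```

```bash
python3 plan.py .4525 -.2498 .006 .376; python3 - <<'E'
from h import *
p,d,K,T=snap("top","3");P=cloud(d,K,T)
m=brown(p)
for s in slats(p,K,T,(195,210,290,305),.07,60):print("z.07 rect xy",s[0].round(4),"size",np.round(s[1],1),"ang",round(s[2],3),"px",s[3].round())
a=cv2.resize(p[180:305,190:350,::-1],None,fx=4,fy=4,interpolation=cv2.INTER_CUBIC);cv2.imwrite("pics/vt3.png",a)
E
```

```text
t 10.47 p [ 0.4506 -0.2501  0.102 ] jaw 0.376 q1,q7 [-0.16  0.92] open 0.704 F [ 0.3 -0.2 -0. ]
yaw target 0.376
[0.0, -0.005, 0.001] [0.096, -0.0, 0.002]
z.07 rect xy [0.4945 0.1864] size [145.2 148.8] ang 0.18 px [242. 256.]
```

View pics/vt3.png

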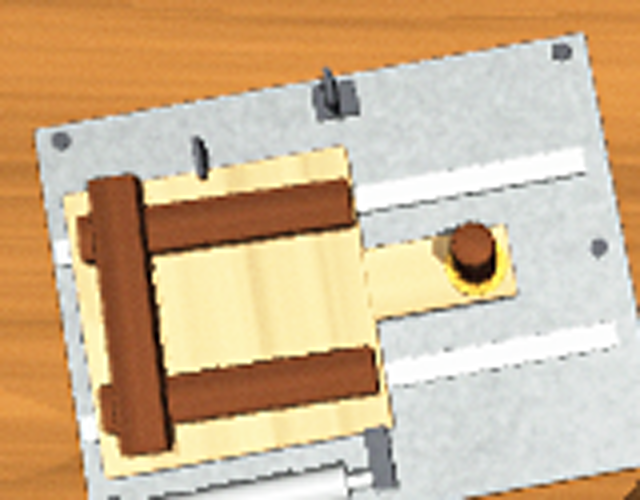

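The first slat lies crosswise and flat on the first layer at top px (223,259), and the laid slats have not been disturbed. Next I grasp the second slat.

>>> {"fn": "servo_tool", "kwargs": {"series": [[[0,0,0],[0.03,0,0.002],-0.4],[[0,0,0],[0.06,0,0.002],-0.4],[[0,0,0],[0.08,0,0.002],-0.4],[[0,0,0],[0.096,0,0.002],-0.4],[[0,0,0],[0.096,0,0.002],1]]}}

```text
t: 10.93
position: [0.4533, -0.2495, 0.0062]
tcp_rot: [-2.754, 1.567, -2.377]
ft_force: [-1.3, 1.0, -0.0]
opening: 0.673
```

>>> {"fn": "servo_tool", "kwargs": {"series": [[[0,0,0],[0,0,0],1],[[0,0,0],[0,0,0],1],[[0,0,0],[0,0,0],1],[[0,0,0],[0,0,0],1],[[0,0,0],[0,0,0],1]]}}

```text
t: 11.35
position: [0.4545, -0.2504, 0.0083]
tcp_rot: [-1.563, 1.567, -1.187]
ft_force: [-0.2, -0.1, 0.5]
opening: 0.332
```

>>> {"fn": "servo_tool", "kwargs": {"series": [[[0,0,0],[0,0,0],1],[[0,0,0],[0,0,0],1],[[0,0,0],[0,0,0],1],[[0,0,0],[0,0,0],1],[[0,0,0],[0,0,0],1]]}}

```text
t: 11.77
position: [0.4544, -0.2503, 0.008]
tcp_rot: [-1.705, 1.568, -1.329]
ft_force: [-2.7, 0.4, 6.7]
opening: 0.297
```

>>> {"fn": "servo_tool", "kwargs": {"series": [[[0,0,0],[-0.03,0,0],1],[[0,0,0],[-0.07,0,0],1],[[0,0,0],[-0.11,0,0],1],[[0,0,0],[-0.15,0,0],1],[[0,0,0],[-0.15,0,0],1]]}}

```text
t: 12.18
position: [0.457, -0.2517, 0.1647]
tcp_rot: [-0.889, 1.559, -0.514]
ft_force: [1.3, -1.6, -0.4]
opening: 0.297
```

```bash
python3 plan.py .499 .1545 .16 1.745
```

```text
t 12.18 p [ 0.457  -0.2517  0.1647] jaw 0.375 q1,q7 [-0.19  0.88] open 0.297 F [ 1.3 -1.6 -0.4]
yaw target 1.745
[-0.46, -0.0, 0.0] [0.001, 0.121, 0.063]
[-0.45, -0.0, 0.01] [0.001, 0.081, 0.11]
[-0.46, -0.001, 0.001] [0.001, 0.025, 0.133]
```

>>> {"fn": "servo_tool", "kwargs": {"series": [[[-0.12,0,0],[0,0.03,0.016],1],[[-0.23,0,0],[0,0.06,0.032],1],[[-0.34,0,0],[0,0.09,0.048],1],[[-0.46,0,0],[0,0.121,0.063],1],[[-0.46,0,0],[0,0.121,0.063],1]]}}

```text
t: 12.6
position: [0.4687, -0.1073, 0.1567]
tcp_rot: [-2.884, 1.57, -2.033]
ft_force: [-0.1, 0.6, -1.3]
opening: 0.298
```

>>> {"fn": "servo_tool", "kwargs": {"series": [[[-0.12,0,0],[0,0.02,0.028],1],[[-0.23,0,0],[0,0.04,0.055],1],[[-0.34,0,0],[0,0.06,0.082],1],[[-0.45,0,0],[0,0.081,0.11],1],[[-0.45,0,0],[0,0.081,0.11],1]]}}

```text
t: 13.02
position: [0.4818, 0.0288, 0.1564]
tcp_rot: [-3.033, 1.57, -1.733]
ft_force: [-0.2, 1.4, -0.1]
opening: 0.296
```

>>> {"fn": "servo_tool", "kwargs": {"series": [[[-0.12,0,0],[0,0.006,0.033],1],[[-0.23,0,0],[0,0.012,0.066],1],[[-0.34,0,0],[0,0.018,0.1],1],[[-0.46,0,0],[0,0.025,0.133],1],[[-0.46,0,0],[0,0.025,0.133],1]]}}

```text
t: 13.43
position: [0.4944, 0.1635, 0.1558]
tcp_rot: [2.428, 1.57, -2.095]
ft_force: [-0.2, 0.5, 0.5]
opening: 0.295
```

>>> {"fn": "servo_tool", "kwargs": {"series": [[[0,0,0],[0,0,0],1],[[0,0,0],[0,0,0],1],[[0,0,0],[0,0,0],1]]}}

```text
t: 13.68
position: [0.4953, 0.155, 0.156]
tcp_rot: [2.887, 1.567, -1.653]
ft_force: [-0.0, -0.4, -0.2]
opening: 0.295
```

```bash
python3 plan.py .499 .1545 .061 1.745
```

```text
t 13.68 p [0.4953 0.155  0.156 ] jaw 1.743 q1,q7 [-0.61  1.38] open 0.295 F [-0.  -0.4 -0.2]
yaw target 1.745
[-0.002, -0.003, -0.001] [0.095, -0.004, -0.001]
```

>>> {"fn": "servo_tool", "kwargs": {"series": [[[0,0,0],[0.03,-0.004,-0.001],1],[[0,0,0],[0.055,-0.004,-0.001],1],[[0,0,0],[0.075,-0.004,-0.001],1],[[0,0,0],[0.088,-0.004,-0.001],1],[[0,0,0],[0.095,-0.004,-0.001],1]]}}

```text
t: 14.1
position: [0.4984, 0.1541, 0.0595]
tcp_rot: [2.494, 1.566, -2.046]
ft_force: [-10.5, -7.3, 39.9]
opening: 0.295
```

>>> {"fn": "servo_tool", "kwargs": {"series": [[[0,0,0],[0,0,0],1],[[0,0,0],[0,0,0],1],[[0,0,0],[0,0,0],1]]}}

```text
t: 14.35
position: [0.4997, 0.1555, 0.0617]
tcp_rot: [-3.045, 1.568, -1.3]
ft_force: [-1.0, -0.0, -0.6]
opening: 0.291
```

>>> {"fn": "servo_tool", "kwargs": {"series": [[[0,0,0],[0.001,0,0],1],[[0,0,0],[0.001,0,0],1],[[0,0,0],[0.001,0,0],-0.3],[[0,0,0],[0.001,0,0],-0.3],[[0,0,0],[0.001,0,0],-0.3]]}}

```text
t: 14.77
position: [0.4993, 0.156, 0.0602]
tcp_rot: [2.977, 1.568, -1.56]
ft_force: [0.8, 0.2, -0.2]
opening: 0.443
```

>>> {"fn": "servo_tool", "kwargs": {"series": [[[0,0,0],[0,0,0],-0.3],[[0,0,0],[0,0,0],-0.3],[[0,0,0],[-0.02,0,0],-0.3],[[0,0,0],[-0.05,0,0],-0.3],[[0,0,0],[-0.09,0,0],-0.3]]}}

```text
t: 15.18
position: [0.4975, 0.1555, 0.149]
tcp_rot: [2.279, 1.564, -2.258]
ft_force: [1.3, -0.1, -0.2]
opening: 0.644
```

>>> {"fn": "servo_tool", "kwargs": {"series": [[[0,0,0],[-0.01,0,-0.035],-0.3],[[0,0,0],[-0.01,0,-0.07],-0.3],[[0,0,0],[-0.01,0,-0.105],-0.3],[[0,0,0],[-0.01,0,-0.105],-0.3],[[0,0,0],[-0.01,0,-0.105],-0.3]]}}

```text
t: 15.6
position: [0.5178, 0.0507, 0.1605]
tcp_rot: [3.0, 1.568, -1.542]
ft_force: [0.3, 0.7, -0.3]
opening: 0.647
```

```bash
python3 plan.py .5173 .0511 .066 1.745; python3 v.py scene 4 240 170 440 320 4; python3 v.py top 4 190 180 390 330 4
```

```text
t 15.6 p [0.5178 0.0507 0.1605] jaw 1.742 q1,q7 [-0.49  1.6 ] open 0.647 F [ 0.3  0.7 -0.3]
yaw target 1.745
[-0.003, -0.003, -0.0] [0.095, 0.0, 0.001]
15.65 [0.51749458 0.05261511 0.16037431] 0.6526487596406051 [-0.63193805  0.29150617 -0.08778146]
15.7 [0.51736509 0.05365531 0.16027839] 0.6507618679630658 [ 0.47682968 -0.38532116  0.05022761]
```

View pics/vscene4.png

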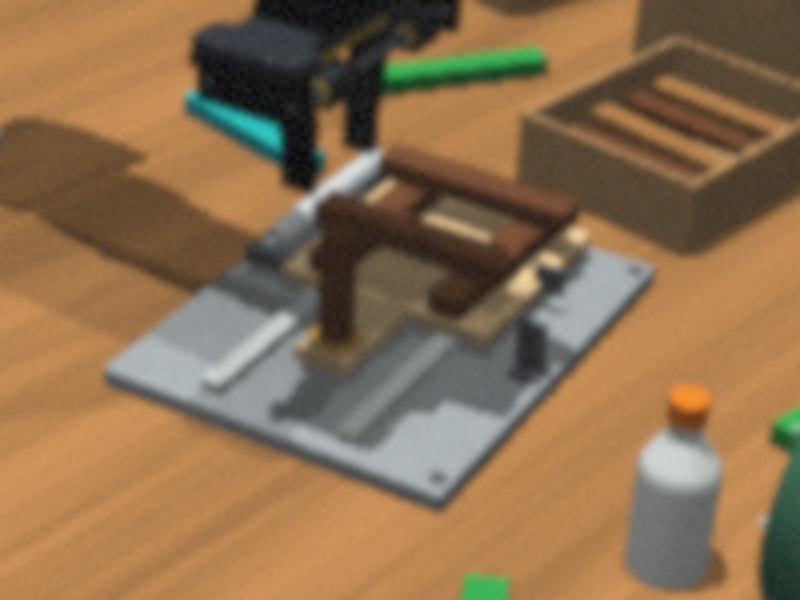

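The scene view shows both cross slats flat on the first pair with a wide gap between them, and the slide at home. Next is the handle.

>>> {"fn": "servo_tool", "kwargs": {"series": [[[0,0,0],[0.03,0,0],-0.3],[[0,0,0],[0.055,0,0],-0.3],[[0,0,0],[0.075,0,0],-0.3],[[0,0,0],[0.09,0,0],-0.3],[[0,0,0],[0.094,0,0],-0.3]]}}

```text
t: 16.12
position: [0.5156, 0.0539, 0.0637]
tcp_rot: [2.127, 1.565, -2.408]
ft_force: [-0.6, -0.0, -0.4]
opening: 0.648
```

>>> {"fn": "servo_tool", "kwargs": {"series": [[[0,0,0],[0,0,0],1],[[0,0,0],[0,0,0],1],[[0,0,0],[0,0,0],1],[[0,0,0],[0,0,0],1],[[0,0,0],[0,0,0],1]], "newtons": 40}}

```text
t: 16.53
position: [0.518, 0.0528, 0.0672]
tcp_rot: [-2.895, 1.568, -1.149]
ft_force: [-0.7, 0.3, -0.6]
opening: 0.356
```

>>> {"fn": "servo_tool", "kwargs": {"series": [[[0,0,0],[0,0,0],1],[[0,0,0],[0,0,0],1],[[0,0,0],[0,0,0],1],[[0,0,0],[0,0,0],1],[[0,0,0],[0,0,0],1]]}}

```text
t: 16.95
position: [0.5179, 0.0533, 0.067]
tcp_rot: [-2.948, 1.569, -1.202]
ft_force: [-1.4, 3.0, 6.0]
opening: 0.266
```

```bash
python3 - <<'E'
from h import *
p,d,K,T=load("top","4");P=cloud(d,K,T)
C=np.array([.493,.189]);a=1.745;X=np.array([np.cos(a),np.sin(a)]);Y=np.array([-X[1],X[0]])
D=P[...,:2]-C;D=np.stack([D@X,D@Y,P[...,2]],-1)
dark=(p.max(-1)<105)&((p.max(-1).astype(int)-p.min(-1))<25)
for n,r in(("pointer",(-.1,-.083,-.03,.03)),("mark",(-.15,-.1,-.13,-.05))):
    m=dark&(D[...,1]>r[0])&(D[...,1]<r[1])&(D[...,0]>r[2])&(D[...,0]<r[3])
    for v,u in np.argwhere(m):print(n,(u,v),p[v,u],D[v,u].round(4))
s=robot.sense();print(s["opening"],s["position"],s["ft_force"])
E
```

```text
pointer (np.int64(255), np.int64(213)) [101 102 103] [-0.0264 -0.0992  0.0148]
pointer (np.int64(239), np.int64(214)) [91 94 96] [ 0.005  -0.0945  0.0482]
pointer (np.int64(254), np.int64(214)) [101 103 100] [-0.0236 -0.0977  0.0126]
pointer (np.int64(255), np.int64(214)) [87 93 93] [-0.0261 -0.097   0.0144]
pointer (np.int64(256), np.int64(214)) [83 86 82] [-0.0282 -0.097   0.0129]
pointer (np.int64(239), np.int64(215)) [58 59 60] [ 0.0052 -0.0922  0.0486]
pointer (np.int64(240), np.int64(215)) [39 37 38] [ 0.0051 -0.0951  0.0346]
pointer (np.int64(254), np.int64(215)) [73 76 75] [-0.0234 -0.0952  0.0136]
pointer (np.int64(255), np.int64(215)) [51 54 57] [-0.0258 -0.0945  0.0152]
pointer (np.int64(256), np.int64(215)) [45 45 49] [-0.0279 -0.0946  0.0132]
pointer (np.int64(239), np.int64(216)) [83 84 91] [ 0.0057 -0.0902  0.0474]
pointer (np.int64(240), np.int64(216)) [17 19 19] [ 0.005  -0.0923  0.037 ]
pointer (np.int64(240), np.int64(217)) [31 32 33] [ 0.0048 -0.0893  0.0403]
pointer (np.int64(241), np.int64(217)) [53 61 59] [ 0.0063 -0.0948  0.0145]
pointer (np.int64(240), np.int64(218)) [45 43 44] [ 0.005  -0.0868  0.0413]
pointer (np.int64(241), np.int64(218)) [25 28 27] [ 0.0067 -0.0926  0.0139]
pointer (np.int64(240), np.int64(219)) [49 50 53] [ 0.0048 -0.0839  0.0444]
pointer (np.int64(241), np.int64(219)) [32 32 31] [ 0.0051 -0.0874  0.027 ]
pointer (np.int64(241), np.int64(220)) [21 20 23] [ 0.0047 -0.084   0.0321]
0.26625201563437934 [0.51792296 0.05330149 0.06704525] [-1.38194575  2.99693673  6.01259633]
```

```bash
cat > pm.py <<'E'
import sys;from h import *
def meas(n,tag):
    p,d,K,T=load(n,tag);P=cloud(d,K,T)
    C=np.array([.493,.189]);a=1.745;X=np.array([np.cos(a),np.sin(a)]);Y=np.array([-X[1],X[0]])
    D=P[...,:2]-C;D=np.stack([D@X,D@Y,P[...,2]],-1);g=p.astype(int)
    dark=(g.max(-1)<125)&(g.max(-1)-g.min(-1)<25)
    for nm,r in(("pointer",(-.098,-.084,-.13,.03,.03,.055)),("mark",(-.135,-.1,-.13,-.04,.03,.07))):
        m=dark.copy()
        for k,i in((1,0),(0,2),(2,4)):m&=(D[...,k]>r[i])&(D[...,k]<r[i+1])
        q=D[m];print(n,tag,nm,len(q),"median",np.median(q,0).round(4) if len(q) else "","x range",(q[:,0].min().round(4),q[:,0].max().round(4)) if len(q) else "","px",np.argwhere(m)[:,::-1].mean(0).round(1) if len(q) else "")
if __name__=="__main__":
    for a in sys.argv[1:]:meas(*a.split(","))
E
python3 pm.py top,0 top,3 scene,0
```

```text
top 0 pointer 16 median [ 0.0052 -0.089   0.0461] x range (np.float64(0.0046), np.float64(0.0085)) px [239.3 216.9]
top 0 mark 25 median [-0.0712 -0.1096  0.053 ] x range (np.float64(-0.0729), np.float64(-0.0688)) px [272.2 202.2]
top 3 pointer 10 median [ 0.0054 -0.09    0.0468] x range (np.float64(0.0047), np.float64(0.0077)) px [239.4 216.6]
top 3 mark 23 median [-0.071  -0.11    0.0521] x range (np.float64(-0.0727), np.float64(-0.0686)) px [272.3 202.3]
scene 0 pointer 25 median [ 0.0049 -0.0924  0.0402] x range (np.float64(-0.0024), np.float64(0.0097)) px [378.8 239.3]
scene 0 mark 65 median [-0.0715 -0.1136  0.041 ] x range (np.float64(-0.0767), np.float64(-0.0662)) px [372.5 253.8]
```

Both views agree that the pointer-to-mark offset is 76 mm, which is inside the stated 70–110 mm. I pull gently along tool -z.

>>> {"fn": "servo_tool", "kwargs": {"series": [[[0,0,0],[0,0,-0.002],1],[[0,0,0],[0,0,-0.006],1],[[0,0,0],[0,0,-0.011],1],[[0,0,0],[0,0,-0.016],1],[[0,0,0],[0,0,-0.021],1]]}}

```text
t: 17.37
position: [0.5222, 0.0323, 0.067]
tcp_rot: [-2.531, 1.568, -0.784]
ft_force: [3.8, 6.6, 1.6]
opening: 0.27
```

>>> {"fn": "servo_tool", "kwargs": {"series": [[[0,0,0],[0,0,-0.005],1],[[0,0,0],[0,0,-0.01],1],[[0,0,0],[0,0,-0.015],1],[[0,0,0],[0,0,-0.02],1],[[0,0,0],[0,0,-0.025],1]]}}

```text
t: 17.78
position: [0.5272, 0.0083, 0.0671]
tcp_rot: [-2.178, 1.567, -0.431]
ft_force: [7.8, 8.8, -0.8]
opening: 0.267
```

>>> {"fn": "servo_tool", "kwargs": {"series": [[[0,0,0],[0,0,-0.005],1],[[0,0,0],[0,0,-0.01],1],[[0,0,0],[0,0,-0.014],1],[[0,0,0],[0,0,-0.017],1],[[0,0,0],[0,0,-0.019],1]]}}

```text
t: 18.2
position: [0.531, -0.01, 0.0671]
tcp_rot: [-2.029, 1.566, -0.282]
ft_force: [9.5, 9.8, -3.5]
opening: 0.264
```

```bash
python3 plan.py .5313 -.0218 .067 1.745; python3 v.py top 5 190 180 390 330 4;python3 v.py scene 5 240 170 440 320 4; python3 pm.py top,5 scene,5
```

```text
t 18.2 p [ 0.531  -0.01    0.0671] jaw 1.747 q1,q7 [-0.38  1.77] open 0.264 F [ 9.5  9.8 -3.5]
yaw target 1.745
[0.002, -0.002, 0.004] [0.0, 0.002, -0.012]
18.25 [ 0.53107168 -0.01031274  0.0671093 ] 0.2650842676486154 [10.44237897  9.29798232 -3.65403775]
18.3 [ 0.53103218 -0.01010607  0.06711129] 0.2635946335839459 [10.40343252  9.33850246 -2.84667775]
top 5 pointer 15 median [-0.0606 -0.0899  0.0476] x range (np.float64(-0.0617), np.float64(-0.0581)) px [268.8 211.8]
top 5 mark 26 median [-0.071  -0.1096  0.0515] x range (np.float64(-0.0729), np.float64(-0.0684)) px [272.3 202.3]
scene 5 pointer 25 median [-0.0618 -0.0904  0.0394] x range (np.float64(-0.0653), np.float64(-0.0539)) px [366.6 250.4]
scene 5 mark 62 median [-0.071  -0.1128  0.0427] x range (np.float64(-0.077), np.float64(-0.067)) px [372.5 253.5]
```

View pics/vscene5.png

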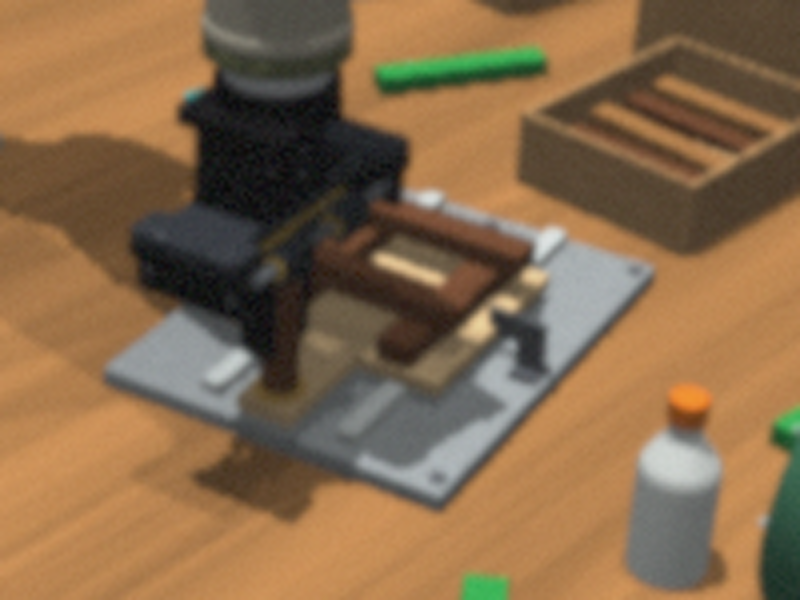

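The tower rides well and the pointer is about 10 mm short. The wrist shows a lateral force of about 10 N, so I finish the pull with a small sideways relief.

>>> {"fn": "servo_tool", "kwargs": {"series": [[[0,0,0],[0,-0.001,-0.003],1],[[0,0,0],[0,-0.002,-0.006],1],[[0,0,0],[0,-0.003,-0.009],1],[[0,0,0],[0,-0.004,-0.01],1],[[0,0,0],[0,-0.004,-0.01],1]]}}

```text
t: 18.72
position: [0.5333, -0.0204, 0.067]
tcp_rot: [1.947, 1.567, -2.591]
ft_force: [-10.6, 5.6, 15.5]
opening: 0.271
```

```bash
python3 plan.py .5313 -.0218 .067 1.745; python3 v.py top 6 190 170 390 320 4;python3 v.py scene 6 240 170 440 320 4; python3 pm.py top,6 scene,6
```

```text
t 18.72 p [ 0.5333 -0.0204  0.067 ] jaw 1.746 q1,q7 [-0.36  1.79] open 0.271 F [-10.6   5.6  15.5]
yaw target 1.745
[0.001, -0.001, -0.004] [-0.0, 0.002, -0.001]
18.7667 [ 0.53329521 -0.020279    0.06698988] 0.2586737886333533 [-10.18765574   5.21219778  14.56529311]
18.8167 [ 0.53327037 -0.02023099  0.06696151] 0.26640558657064944 [-10.56579239   5.63759938  15.42614013]
top 6 pointer 15 median [-0.0709 -0.0904  0.0465] x range (np.float64(-0.0727), np.float64(-0.0683)) px [273.5 210.8]
top 6 mark 25 median [-0.0711 -0.1091  0.0531] x range (np.float64(-0.0726), np.float64(-0.0687)) px [272.2 202.2]
scene 6 pointer 29 median [-0.0716 -0.0915  0.0389] x range (np.float64(-0.0751), np.float64(-0.066)) px [365.  252.1]
scene 6 mark 64 median [-0.0712 -0.1128  0.0423] x range (np.float64(-0.076), np.float64(-0.0665)) px [372.4 253.6]
```

View pics/vtop6.png

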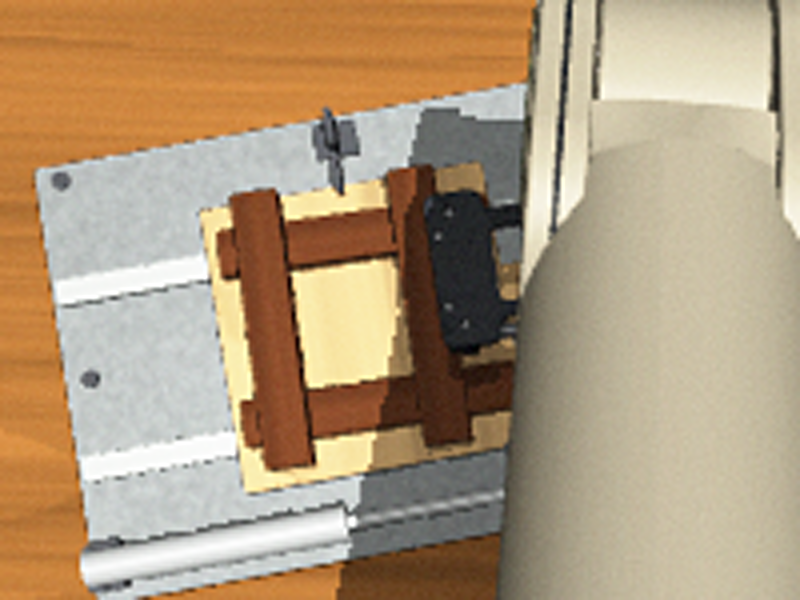

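The top view shows the pointer (crop px (337,180)) in line with the mark (328,135), with the residual under 1 mm along the travel in both cameras. The tower is intact. I hold briefly, re-check and hand in.

>>> {"fn": "servo_tool", "kwargs": {"series": [[[0,0,0],[0,0,0],1],[[0,0,0],[0,0,0],1],[[0,0,0],[0,0,0],1],[[0,0,0],[0,0,0],1],[[0,0,0],[0,0,0],1]]}}

```text
t: 19.23
position: [0.5332, -0.0201, 0.067]
tcp_rot: [1.949, 1.567, -2.588]
ft_force: [-11.3, 5.0, 14.7]
opening: 0.269
```

```bash
python3 v.py top 7 190 170 390 320 4; python3 pm.py top,7; python3 -c "
from workcell import robot
print(robot.close_job())"
```

```text
19.2833 [ 0.53323465 -0.02011025  0.0669673 ] 0.2669563485528846 [-10.4714961    6.14523952  14.20426045]
top 7 pointer 14 median [-0.0708 -0.0915  0.0467] x range (np.float64(-0.0724), np.float64(-0.0683)) px [273.4 210.6]
top 7 mark 24 median [-0.0712 -0.1092  0.0525] x range (np.float64(-0.0728), np.float64(-0.0687)) px [272.3 202.4]
the job is handed in; nothing more can be done
None
```

I laid both loose slats crosswise on the laid pair, about 85 mm apart centre to centre. I then pulled the slide 76 mm to the mark and handed the job in at about 19 s, still gripping the handle at 40 N.

- **Last checks:** the pointer was within 0.5 mm of the mark along the travel in the top and scene cameras. It held steady over the last half second. The last picture I viewed, half a second before hand-in, showed the tower standing as laid. I did not move near the bottle, the jar or the box, but I took no final measurement of them.
- **What went wrong on the way:** the first grasp closed too early and came up empty, so I repeated it. Setting down the second slat gave a brief 40 N reading at the wrist. About 10 N of sideways force stayed on the handle at the end; my 4 mm correction reversed its direction rather than removing it.

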